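# Lock down the pedal riser and stomp the pedals in chain order

### The job

Lock the pedal riser to the desk: turn the black wing knob on its foot clockwise until it is firm and its white pointer stands in the green band, without over-tightening, and let go. Then switch on the three pedals on the riser in signal order, pressing their round metal buttons fully down one at a time and letting each come up again: first the green pedal, then the blue, then the brown. Do not knock the lamp bar over the pedals, and leave the other things lying around where they are.

Things in the scene. Friction and masses are not known exactly. Their poses are not given: they have to be found in the camera images.
- riser: fixed sloped stand of light wood, 300 mm wide and 128 mm deep, with three effect pedals side by side, 95 mm apart, on a deck that leans 25 degrees up and back; origin on the desk under the middle of the deck, x level toward the back of the desk, y to the left, z up. A steel tongue at its left joins it to a round foot. Place and yaw (within 0.15 rad) vary.
- foot: fixed round hold-down foot of the riser, black and grey, 96 mm across, 26 mm high; its grey collar bears a green band. Origin on the desk on the wing knob's upright axis, axes as the riser's; it lies at x -30, y +265 mm of the riser.
- lamp_bar: aluminium bar across the riser, 36 x 302 x 14 mm, underside 238 mm over the desk, 124 mm above the buttons. Origin and axes as the riser's: the bar spans x -50 to -14 mm, on thin arms at y +-145 mm bent down at x +45. Its front edge is right above the buttons: a gripper pressing straight down hits it; one leaning back to the robot, along the pedals' z, passes before it.
- wing_knob (a joint): turn of the wing knob, rad: grows clockwise seen from above; 0 with the white pointer to the riser's -x. Starts 0 to 0.25, stays where it is left. Its resistance is 0.18 N m plus 0.10 N m per rad: firm, 0.29 N m, in the middle of the green band. The band spans 0.9 to 1.3, middle 1.1; over 1.45 is over-tightened; stop at 1.9.
- knob_grip (a point): point on the knob's upright axis, 59 mm over the desk, 12 mm below its top; x, y turn with the knob. Black wing knob: disc 62 mm across with an upright bar 60 mm long (x), 16 mm thick (y), from 37 to 71 mm over the desk, to grip across its thickness from above; a white pointer line marks the bar's -x end.
- green_pedal: green effect pedal, 112 x 71 x 51 mm, fixed on the riser, leaning with it by 25 degrees; origin at the centre of its underside, x along its length up the slope, y to its left, z out of its face (25 degrees from vertical, toward the robot). Which pedal is in which place varies. Its face is at z 38 mm; two small knobs at its upper end (x +36) reach z 50.
- green_button (a point): centre of the top of the green pedal's round metal button when up (9 mm across, standing 10 mm above the pedal's face, about 114 mm over the desk); axes as the pedal's, z points out of the button.
- green_pedal_switch (a joint): press of the green pedal's button, m: 0 up, 0.003 fully down along the pedal's -z; a spring pushes it back, about 8 N at full press.
- blue_pedal: blue effect pedal, 112 x 71 x 51 mm, fixed on the riser, leaning with it by 25 degrees; origin at the centre of its underside, x along its length up the slope, y to its left, z out of its face (25 degrees from vertical, toward the robot). Which pedal is in which place varies. Its face is at z 38 mm; two small knobs at its upper end (x +36) reach z 50.
- blue_button (a point): centre of the top of the blue pedal's round metal button when up (9 mm across, standing 10 mm above the pedal's face, about 114 mm over the desk); axes as the pedal's, z points out of the button.
- blue_pedal_switch (a joint): press of the blue pedal's button, m: 0 up, 0.003 fully down along the pedal's -z; a spring pushes it back, about 8 N at full press.
- brown_pedal: brown effect pedal, 112 x 71 x 51 mm, fixed on the riser, leaning with it by 25 degrees; origin at the centre of its underside, x along its length up the slope, y to its left, z out of its face (25 degrees from vertical, toward the robot). Which pedal is in which place varies. Its face is at z 38 mm; two small knobs at its upper end (x +36) reach z 50.
- brown_button (a point): centre of the top of the brown pedal's round metal button when up (9 mm across, standing 10 mm above the pedal's face, about 114 mm over the desk); axes as the pedal's, z points out of the button.
- brown_pedal_switch (a joint): press of the brown pedal's button, m: 0 up, 0.003 fully down along the pedal's -z; a spring pushes it back, about 8 N at full press.
- metronome: loose black box with a display and a dial, 66 x 100 x 32 mm, bystander; origin at the centre of its underside
- pick_tin: loose dark brown flat tin, 60 x 87 x 21 mm, bystander; origin at the centre of its underside
- tape_roll: loose cream roll of tape lying flat, 84 mm across, 19 mm high, bystander; origin at the centre of its underside
- harmonica: loose harmonica, 26 x 100 x 19 mm, bystander; origin at the centre of its underside

How it is judged:
By the outcome, as a careful person would: the job done as asked, in the order asked, and still so for the second after the job is handed in, with the robot touching nothing.
It also fails if it takes over 61 s, if anything falls off the work surface, if the arm or the gripper's body presses on something with over 40 N, if the wrist force passes 120 N, or if a joint passes its speed limit or range.

### The arm

A 6-joint arm with a two-finger parallel gripper is mounted at the origin on a cart in front of the work surface, level with it; the furniture and walls round the work are solid. World frame = base frame: x ahead of the robot, y to its left, z up, the work surface at z = 0. Lengths are in m, angles in rad, forces in N, time in s.
With the tool pointing down it reaches from about 0.3 to 0.75 m from the base axis. Payload 8.5 kg.
Tool frame: the origin (TCP) lies at the very end of the fingers, on their centre line; the grasp point (between the pads) lies 19 mm behind it; z points along the fingers, y is the line along which they close (so a half turn about z gives the same grasp; the last joint's range is limited). The gripper opens to 85 mm and grips with 20 to 120 N. Pads are 22 mm wide; open, the fingers measure 114 mm over their backs; the gripper's body (76 mm by 85 mm) begins 54 mm behind the grasp point. The pads swing forward as they close: fully open they stand 13 mm farther back than shut.
Start: joints at [-1.456, 0.381, 1.297, -0, 1.464, -0.215], TCP at [0.178, -0.52, 0.231] pointing down, gripper open.
Joint ranges: [-3.11, 3.11], [-0.89, 2.33], [0.22, 2.48], [-1.42, 4.56], [0.17, 2.85], [-2.88, 2.88]. Speed limits (rad/s): [2.39, 2.39, 3.14, 3.14, 3.14, 3.14].

### API

Orientations are given as a unit quaternion [x, y, z, w].
In Python, from workcell import manip gives the robot as it stands. Calls block until the motion is done:
- manip.reach(position, orientation): joint-space move of the TCP to a pose.
- manip.servo_line(position, rate=0.15, attitude=None, stop_force=None): straight line of the TCP; attitude=None keeps the orientation; rate is the mean speed in m/s. With stop_force (N) it stops when the force on the tool has changed by that much, and returns True; else False.
- manip.goto_joints(angles): joint-space move.
- manip.command_gripper(opening, effort=None): opening from 0.0 (shut) to 1.0 (fully open); effort is the grip in N (None keeps the last); returns when the fingers have stopped.
- manip.hold(seconds).
- manip.ik(position, orientation): joint angles nearest the present ones, or None.
- manip.get_image(name): name is "side" or "top"; returns a dict with "image" (384x512x3 uint8, red, green, blue), "K" (3x3 intrinsics, pixels), "position" and "rotation" of the camera in the world. Camera axes: x right, y down, z forward; pixel columns grow to the right and rows downward; lengths in m; the calibration is good to about 2 mm. A picture is of the moment at which its call begins. There is no depth.
A pose or a line that the arm cannot do raises manip.IKError and nothing moves.
- manip.finish_job(): hands the job in; it is judged then, once.
Readings, each from a call of its own:
- manip.current_clock(): time.
- manip.current_q(): joint angles.
- manip.current_joint_vel(): joint speeds.
- manip.current_joint_efforts(): joint torques, N m.
- manip.current_ee_pos(): TCP position.
- manip.current_eef_rot(): TCP orientation.
- manip.current_force(): force on the tool from outside, world axes, zero at the start.
- manip.current_wrist_torque(): the same for the moment, N m.
- manip.current_gripper_width(): opening from 0.0 (shut) to 1.0 (fully open).
- manip.current_gripper_force(): force on a finger pad.
Only numpy, scipy, OpenCV 4.12 (cv2) and the standard library are available. Lean on these libraries where they do the work, as an engineer would, in place of code of your own. Each camera call takes 0.05 s, during which the arm holds its last target. There are 200 camera calls.

## Working session

There is one attempt and no reset: what is moved stays moved. The work goes in short steps, each a Python script; the robot and the scene stay as the last script left them, time stands still between calls to the robot, and variables do not carry over. Pictures are saved under pics/ and viewed, at most 10 in all, crops included, and the job is handed in when it is done.

```bash
mkdir -p pics
python3 - <<'E'
from workcell import manip
import cv2,numpy as np
for n in("top","side"):
    d=manip.get_image(n);cv2.imwrite(f"pics/{n}0.png",d["image"][:,:,::-1]);np.savez(f"{n}0.npz",**d)
    print(n,d["K"].tolist(),d["position"],d["rotation"].tolist())
print(manip.current_clock(),manip.current_eef_rot())
E
```

```text
top [[353.3868788196746, 0.0, 249.00139378551498], [0.0, 353.3868788196746, 190.65129187361666], [0.0, 0.0, 1.0]] [0.19870094 0.12849928 1.04363261] [-0.6314470332685259, 0.7586746063626858, -0.12087098624449005, 0.10525060817442002]
side [[481.9146611401543, 0.0, 250.27355700042864], [0.0, 481.9146611401543, 193.63316764515923], [0.0, 0.0, 1.0]] [ 0.28192497 -1.40535247  0.64409097] [0.8192475559266775, -0.06266960704349736, 0.055418540714914595, -0.5673048103147093]
0.1 [ 9.86433365e-01  1.64160900e-01  3.96711239e-05 -6.43295074e-04]
```

View pics/top0.png

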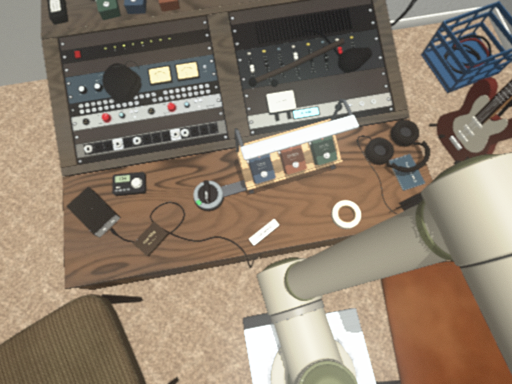

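View pics/side0.png

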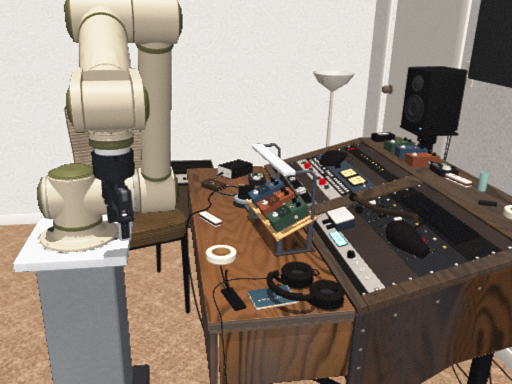

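Top view: foot at about (208,194); the pedals from left to right are blue (261,168), brown (292,160) and green (322,152). In the side view they are around (270–290,185–215). I'll enlarge both for precise pixels.

Run:
```python
import cv2
a=cv2.imread("pics/top0.png")[112:222,185:365];cv2.imwrite("pics/topc.png",cv2.resize(a,None,fx=4.4,fy=4.4,interpolation=cv2.INTER_CUBIC))
a=cv2.imread("pics/side0.png")[135:255,225:335];cv2.imwrite("pics/sidec.png",cv2.resize(a,None,fx=5,fy=5,interpolation=cv2.INTER_CUBIC))
```

```text
(no output)
```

View pics/topc.png

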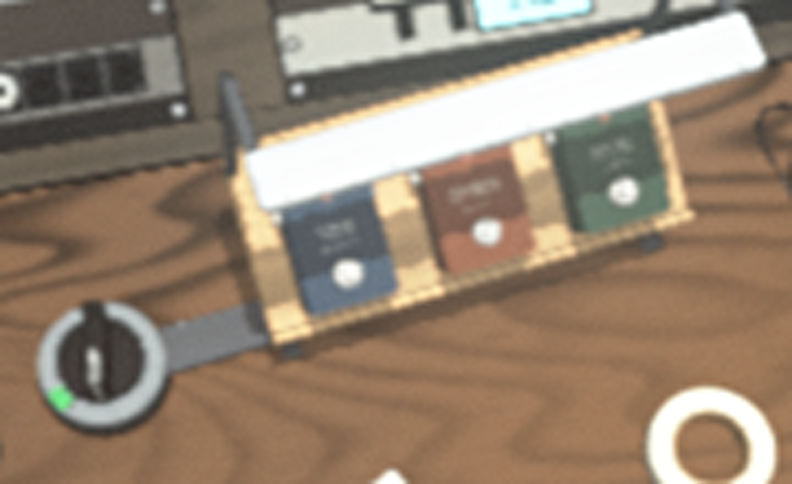

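View pics/sidec.png

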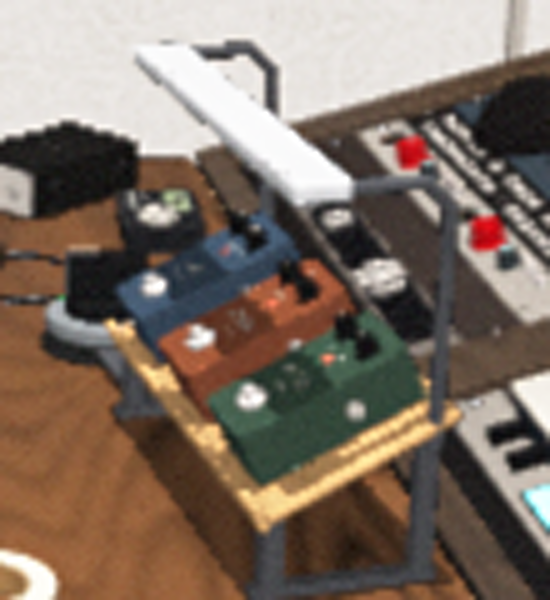

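Buttons (full-resolution pixels via the crops): top view blue (263.9,174), brown (295.7,164.5), green (326.6,155.2); side view blue (255.4,191.6), brown (264.8,202), green (274.8,214). The foot collar is at about (208.2,195.4), and the pointer is toward the robot. The lamp bar corners are clear in the top view.

```bash
cat > fit.py <<'E'
import numpy as np
from scipy.optimize import least_squares
C={}
for n in("top","side"):
    d=np.load(f"{n}0.npz");R=d["rotation"]
    if R.shape!=(3,3):
        from scipy.spatial.transform import Rotation as Ro
        R=Ro.from_quat(R).as_matrix()
    C[n]=(d["K"],R,d["position"],d["image"])
def proj(n,p):
    K,R,t,_=C[n];q=K@(R.T@(np.asarray(p)-t));return q[:2]/q[2]
if __name__=="__main__":
    def cen(n,u,v,r=4,th=40):   # brightness-weighted refinement
        im=C[n][3].astype(float).min(2);u0,v0=int(round(u)),int(round(v))
        w=np.clip(im[v0-r:v0+r+1,u0-r:u0+r+1]-130,0,None);g=np.mgrid[v0-r:v0+r+1,u0-r:u0+r+1]
        return np.array([(w*g[1]).sum(),(w*g[0]).sum()])/w.sum()
    T=lambda x,y:(185+(x+.5)/4.4-.5,112+(y+.5)/4.4-.5)
    S=lambda x,y:(225+(x+.5)/5-.5,135+(y+.5)/5-.5)
    bt=[cen("top",*T(*p)) for p in((347,273),(487,231),(623,190))]
    bs=[cen("side",*S(*p)) for p in((152,283),(199,335),(249,395))]
    print(np.round(bt,1).tolist(),np.round(bs,1).tolist())
    for a,b in zip(bt,bs):
        r=least_squares(lambda p:np.r_[proj("top",p)-a,proj("side",p)-b],[.5,0,.1]);print(r.x.round(4),abs(r.fun).max().round(2))
    bar=[(p,q) for p,q in(((-.014,.151),(245,155)),((-.050,.151),(270,208)),((-.050,-.151),(765,65)),((-.014,-.151),(740,12)))]
    def W(s,p):
        c,d=np.cos(s[2]),np.sin(s[2]);return np.array([s[0]+c*p[0]-d*p[1],s[1]+d*p[0]+c*p[1],p[2]])
    def f(s,full=False):
        o=[]
        for a,b,y in zip(bt,bs,(.095,0,-.095)):
            P=W(s,(s[3],y,s[4]));o+=[proj("top",P)-a,proj("side",P)-b]
        o.append(proj("top",W(s,(-.03,.265,.026)))-T(102,367))
        for (x,y),q in bar:o.append(.4*(proj("top",W(s,(x,y,.252)))-T(*q)))
        return np.concatenate(o)
    r=least_squares(f,[.5,0,0,-.05,.114]);print(r.x.round(4));print(r.fun.round(1).reshape(-1,2).tolist())
    print("foot",W(r.x,(-.03,.265,0)))
    # pointer/bar direction from knob bar ends on top z=.071
    s=r.x;F=W(s,(-.03,.265,0))
    for k in(0,.1,.2,.3):
        a=s[2]+np.pi-k;print(k,[((proj("top",F+[l*np.cos(a),l*np.sin(a),.071])-[185,112])*4.4).round(0).tolist() for l in(-.03,0,.03)])
E
python3 fit.py
```

```text
[[263.7, 173.6], [295.4, 164.3], [326.5, 155.0]] [[255.4, 191.6], [264.7, 202.0], [274.8, 214.0]]
[0.5501 0.0283 0.106 ] 0.05
[ 0.5617 -0.0663  0.1065] 0.1
[ 0.5731 -0.1609  0.1062] 0.03
[ 0.607  -0.0604  0.1265 -0.0458  0.1062]
[[0.1, 0.1], [-0.2, -0.0], [-0.1, -0.0], [-0.1, 0.1], [-0.2, -0.1], [0.2, -0.1], [0.2, -0.3], [-0.1, 0.2], [-0.6, 0.5], [0.3, -0.1], [0.4, -0.1]]
foot [0.54381372 0.1987084  0.        ]
0 [[81.0, 302.0], [93.0, 343.0], [105.0, 384.0]]
0.1 [[86.0, 301.0], [93.0, 343.0], [101.0, 385.0]]
0.2 [[90.0, 301.0], [93.0, 343.0], [96.0, 386.0]]
0.3 [[95.0, 300.0], [93.0, 343.0], [92.0, 386.0]]
```

The fit is consistent to about 0.3 px: riser at (0.607, −0.060), yaw 0.127, foot at (0.544, 0.199), knob at about 0.25 rad. Next I'll check IK and then grip the knob.

```bash
cat > h.py <<'E'
import numpy as np,cv2
from scipy.spatial.transform import Rotation as R
from workcell import manip
YAW=.1265;F=np.array([.5438,.1987])
rz=R.from_euler('z',YAW)
def qk(k,flip): return (R.from_euler('z',YAW-k+flip*np.pi)*R.from_euler('x',np.pi)).as_quat()
def qp(flip): # z along -pedal z, y along riser y
    d=np.array([np.sin(np.radians(25)),0,-np.cos(np.radians(25))]);y=np.array([0,1. if flip else -1.,0])
    return (rz*R.from_matrix(np.c_[np.cross(y,d),y,d])).as_quat()
N=rz.apply([-np.sin(np.radians(25)),0,np.cos(np.radians(25))])
B={k:np.array(v)+.008*N for k,v in dict(blue=[.5501,.0283,.106],brown=[.5617,-.0663,.1065],green=[.5731,-.1609,.1062]).items()}
def state(): print("t",manip.current_clock(),"p",np.round(manip.current_ee_pos(),4),"f",np.round(manip.current_force(),1),"m",np.round(manip.current_wrist_torque(),2),"w",manip.current_gripper_width(),"gf",manip.current_gripper_force())
def snap(n,f,box,s):
    d=manip.get_image(n)["image"][:,:,::-1];x0,y0,x1,y1=box
    cv2.imwrite(f"pics/{f}.png",cv2.resize(d[y0:y1,x0:x1],None,fx=s,fy=s,interpolation=cv2.INTER_CUBIC))
E
python3 - <<'E'
from h import *
for fl in(0,1,-1):
    for k in(.22,1.15):
        q=manip.ik([*F,.043],qk(k,fl));print(fl,k,None if q is None else np.round(q,2))
for fl in(0,1):
    for n in B: 
        q=manip.ik(B[n],qp(fl));print(n,B[n].round(4),fl,None if q is None else np.round(q,2), manip.ik(B[n]+.1*N,qp(fl)) is not None)
E
```

```text
0 0.22 [ 0.15  0.63  1.47 -0.    1.05  1.81]
0 1.15 [ 0.15  0.63  1.47 -0.    1.05  2.74]
1 0.22 [ 0.15  0.63  1.47  0.    1.05 -1.33]
1 1.15 [ 0.15  0.63  1.47  0.    1.05 -0.4 ]
-1 0.22 [ 0.15  0.63  1.47  0.    1.05 -1.33]
-1 1.15 [ 0.15  0.63  1.47  0.    1.05 -0.4 ]
blue [0.5467 0.0279 0.1133] 0 [-0.24  0.37  1.81  0.28  0.57  1.  ] True
brown [ 0.5583 -0.0667  0.1138] 0 [-0.44  0.39  1.76  0.38  0.65  0.74] True
green [ 0.5697 -0.1613  0.1135] 0 [-0.6   0.44  1.66  0.43  0.75  0.57] True
blue [0.5467 0.0279 0.1133] 1 [-0.24  0.37  1.81  0.28  0.57 -2.14] True
brown [ 0.5583 -0.0667  0.1138] 1 [-0.44  0.39  1.76  0.38  0.65 -2.4 ] True
green [ 0.5697 -0.1613  0.1135] 1 [-0.6   0.44  1.66  0.43  0.75 -2.57] True
```

Run:
```python
from h import *
q=qk(.2,1)
manip.reach([.42,.10,.33],q)
manip.reach([*F,.17],q)
state()
manip.servo_line([*F,.044],.08,stop_force=10); state()
manip.command_gripper(0.0,60); state()
j=np.array(manip.current_q())
for k in(.6,1.1):
    t=j.copy(); t[5]=manip.ik([*F,.044],qk(k,1))[5]; manip.goto_joints(t); state()
snap("top","k1",(150,130,330,250),4)
```

```text
t 3.3917 p [0.544  0.1982 0.1712] f [0.6 0.4 0.7] m [-0.02  0.   -0.01] w 0.9983416078694469 gf 0.0
t 5.1167 p [0.544  0.1987 0.0444] f [-0.7  0.2  0.2] m [-0.01  0.01 -0.06] w 1.0022699310693906 gf 0.0
t 5.7583 p [0.544  0.1985 0.0442] f [-0.2 -2.8  2.6] m [-0.31 -0.07 -0.13] w 0.17662883810101346 gf 59.04488503932953
t 6.225 p [0.5443 0.1996 0.0442] f [ 1.7  4.8 -0.6] m [ 0.78 -0.27 -0.13] w 0.17569848320585196 gf 58.83437097072601
t 6.775 p [0.5453 0.2006 0.0443] f [ 6.1 11.  -4.7] m [ 1.72 -0.87 -0.05] w 0.17798222326281285 gf 58.56224834918976
```

View pics/k1.png

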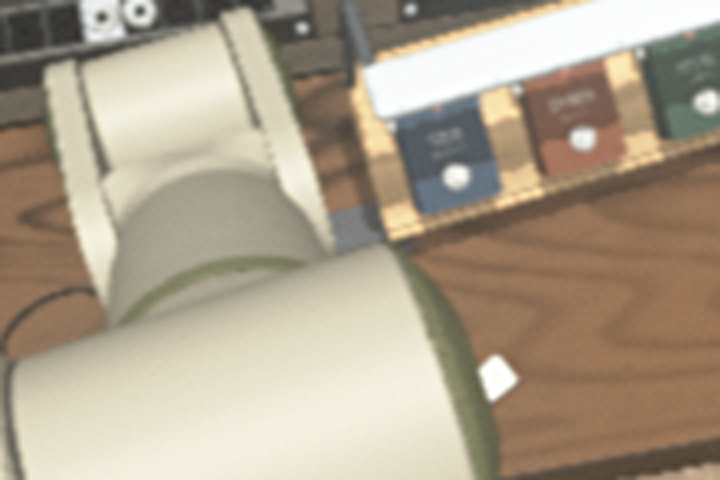

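The arm hides the knob, so I'll read the tool's actual angle, release, back off and look.

Run:
```python
from h import *
x=R.from_quat(manip.current_eef_rot()).as_matrix()[:,0];print("k",(YAW+np.pi-np.arctan2(x[1],x[0]))%(2*np.pi))
manip.command_gripper(1.0)
p=manip.current_ee_pos();manip.servo_line([p[0],p[1],.2],.15)
manip.reach([.40,-.10,.32],qp(0)); state()
d=manip.get_image("top");np.savez("t1.npz",**d)
cv2.imwrite("pics/k2.png",cv2.resize(d["image"][170:220,180:240,::-1],None,fx=10,fy=10,interpolation=cv2.INTER_CUBIC))
from fit import proj
for k in(.9,1.1,1.3):
    a=YAW+np.pi-k
    print(k,[((proj("top",np.r_[F,0]+[l*np.cos(a),l*np.sin(a),z])-[180,170]+.5)*10).round(0).tolist() for l,z in((-.03,.071),(0,.071),(.03,.071),(.04,.026))])
```

```text
k 1.100343272479373
t 10.0333 p [ 0.4003 -0.0998  0.3198] f [-0.4  0.2  0.5] m [-0.01  0.16  0.05] w 0.9964865600982338 gf 0.0
0.9 [[327.0, 124.0], [267.0, 205.0], [205.0, 286.0], [206.0, 357.0]]
1.1 [[343.0, 136.0], [267.0, 205.0], [190.0, 274.0], [187.0, 341.0]]
1.3 [[355.0, 151.0], [267.0, 205.0], [178.0, 259.0], [171.0, 321.0]]
```

View pics/k2.png

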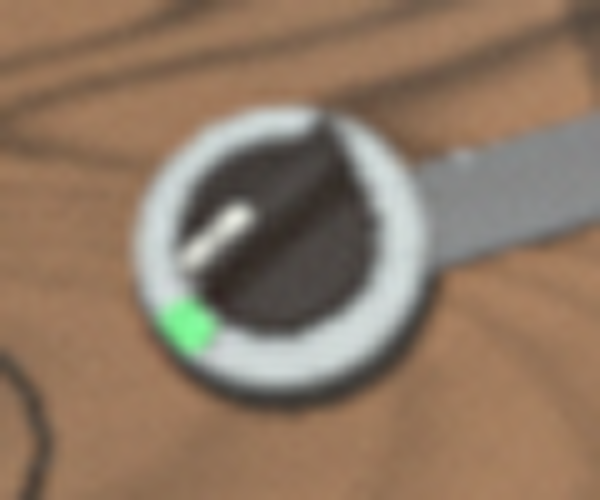

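The pointer runs from (250,210) to (190,263). Its slope matches k≈1.1, so it stands in the band (green at (188,326)). Now the pedals.

Run:
```python
from h import *
manip.command_gripper(0.0,40)
q=qp(0)
for n in("green","blue","brown"):
    manip.reach(B[n]+.06*N,q)
    manip.servo_line(B[n]+.012*N,.08,stop_force=12)
    hit=manip.servo_line(B[n]-.007*N,.015,stop_force=11)
    print(n,hit,"depth",((manip.current_ee_pos()-B[n])@N).round(4)); state()
    manip.hold(.2)
    print(" after hold",((manip.current_ee_pos()-B[n])@N).round(4),(manip.current_force()@N).round(1))
    manip.servo_line(B[n]+.06*N,.1)
    if not hit: break
manip.reach([.40,-.10,.32],q); state()
d=manip.get_image("side")["image"]
cv2.imwrite("pics/s2.png",cv2.resize(d[135:255,225:335,::-1],None,fx=5,fy=5,interpolation=cv2.INTER_CUBIC))
```

```text
green True depth -0.0021
t 13.4 p [ 0.5706 -0.1612  0.1115] f [-3.5 -0.7  7.6] m [ 0.01  0.35 -0.  ] w 0.002363591885901859 gf 3.903167210519314
 after hold -0.0021 8.1
blue True depth -0.0019
t 16.8167 p [0.5475 0.028  0.1115] f [-4.1 -0.6  7.4] m [-0.11  0.37 -0.07] w 0.0024594981483616546 gf 3.9799323678016663
 after hold -0.0019 7.7
brown True depth -0.0023
t 19.9333 p [ 0.5593 -0.0666  0.1116] f [-4.1 -0.2  6.5] m [-0.02  0.34 -0.01] w -0.004107392213701022 gf 3.935466818511486
 after hold -0.0023 8.0
t 21.7417 p [ 0.4003 -0.1     0.319 ] f [-0.4 -0.4 -0.6] m [0.01 0.21 0.01] w 0.0026022524110183545 gf 0.0
```

View pics/s2.png

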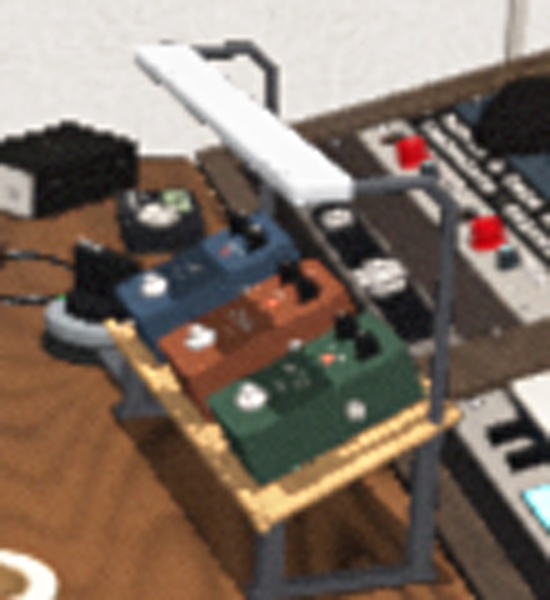

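The button contact held about 8 N, which is borderline for full travel, and the LEDs look unchanged at this scale. I'll compare pixels before and after.

Run:
```python
from h import *
for n in("side","top"):
    a=np.load(f"{n}0.npz")["image"].astype(int);b=manip.get_image(n)["image"].astype(int)
    if n=="side":
        for nm,(x,y) in dict(green=(328,357),brown=(275,298),blue=(228,250)).items():
            u,v=225+x//5,135+y//5;s=np.s_[v-2:v+3,u-2:u+3]
            i=np.unravel_index((a[s][...,0]-a[s][...,1]).argmax(),(5,5));print(nm,a[s][i],b[s][i],abs(a[s]-b[s]).max())
        D=abs(a-b).max(2)[180:235,245:310];print(D.max(),np.argwhere(D>12)[:20]+[180,245])
    else:
        D=abs(a-b).max(2)[135:190,235:345];print(D.max(),np.argwhere(D>12)[:20]+[135,235])
```

```text
green [255 152 118] [255 148 118] 9
brown [251 130  96] [253 136 104] 12
blue [141 107 117] [141 106 117] 10
83 [[184 245]
 [184 246]
 [184 248]
 [184 249]
 [185 248]
 [185 249]
 [185 250]
 [185 251]
 [185 252]
 [185 253]
 [185 254]
 [186 249]
 [186 250]
 [186 251]
 [186 252]
 [186 253]
 [186 254]
 [187 251]
 [187 252]
 [187 253]]
87 [[135 245]
 [135 255]
 [135 260]
 [135 261]
 [135 267]
 [135 269]
 [135 270]
 [135 271]
 [135 272]
 [135 273]
 [135 274]
 [135 275]
 [135 276]
 [135 277]
 [135 278]
 [135 279]
 [135 328]
 [135 329]
 [135 330]
 [135 331]]
```

There is no visual feedback. To find the travel achieved without another full press, I'll probe lightly for the contact height of each button, well short of switching, and compare it with the depth reached.

Run:
```python
from h import *
q=qp(0)
for n,dep in(("brown",-.0023),("blue",-.0019),("green",-.0021)):
    manip.reach(B[n]+.03*N,q)
    manip.servo_line(B[n]+.006*N,.08)
    manip.hold(.2);f0=manip.current_force()@N;o=[]
    for h in np.arange(.003,-.0011,-.0005):
        manip.servo_line(B[n]+h*N,.01);manip.hold(.1)
        o.append((round(float((manip.current_ee_pos()-B[n])@N)*1e3,2),round(float(manip.current_force()@N-f0),1)))
        if o[-1][1]>3.5: break
    print(n,round(f0,2),dep,o)
    manip.servo_line(B[n]+.03*N,.1)
print(manip.current_clock())
```

```text
brown 0.75 -0.0023 [(2.98, -0.6), (2.52, -0.3), (2.01, -1.1), (1.49, -1.4), (0.99, -1.3), (0.54, -0.5), (0.05, 0.3), (-0.45, 2.6), (-0.95, 4.3)]
blue 0.75 -0.0019 [(2.97, -1.1), (2.51, -0.7), (1.99, -1.9), (1.5, -1.2), (1.02, -0.4), (0.56, 0.8), (0.04, 2.5), (-0.44, 3.4), (-0.94, 5.1)]
green -0.3 -0.0021 [(3.02, 1.2), (2.51, 1.2), (2.01, 0.3), (1.49, 0.2), (1.03, -0.4), (0.56, 1.7), (0.06, 2.2), (-0.45, 4.3)]
37.0917
```

Contact heights are about +0.6 to +1.2 mm, against stops at −1.9 to −2.3 mm. That is 2.9–3.1 mm of travel, and an 11 N trigger above the 8 N spring means the buttons bottomed out. All three presses were full, so no re-press is needed. Retreating and handing in.

Run:
```python
from h import *
manip.reach([.40,-.10,.32],qp(0)); manip.hold(.3); state()
print(manip.finish_job())
```

```text
t 38.3667 p [ 0.4003 -0.1002  0.3194] f [ 0.6  0.2 -0.5] m [-0.07  0.17  0.  ] w 0.0029429924640491426 gf 0.0
the job is handed in; nothing more can be done
None
```

I handed the job in at about 38 s with no verdict shown: the knob reads about 1.1 rad, in the green band, and I pressed green, blue and brown in order, each about 2.9–3.1 mm by touch probing (no light confirms it); a later light check of the buttons pushed each part-way again (about 1.4–2.2 mm).

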